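Put the shakers back on their trays at the coffee-shop condiment bar

ROBOT

A 6-joint arm with a two-finger parallel gripper is mounted at the origin on the work surface. World frame = base frame: x ahead of the robot, y to its left, z up, the work surface at z = 0. Lengths are in m, angles in rad, forces in N, time in s.
With the tool pointing down it reaches from about 0.2 to 0.875 m from the base axis. Payload 3.4 kg.
Tool frame: the origin (TCP) lies on the centre line of the jaws, within the pads' length; the fingertips stand r.finger_overhang ahead of it and the grasp point (between the pads) lies 3 mm ahead of it (r.finger_overhang is the distance from the TCP to the fingertips, in m); x points along the fingers, y is the direction in which the jaws open and shut, and the axes are right-handed (so a half turn about x gives the same grasp; the last joint's range is limited). The gripper opens to 94 mm and grips with 3 to 60 N. Pads are 16 mm wide; open, the fingers measure 119 mm over their backs; the gripper's body (75 mm by 177 mm) begins 78 mm behind the grasp point.
Start: joints at [0.983, 0.276, 1.505, -0, 1.361, -0.121], TCP at [0.259, 0.514, 0.227] pointing down, gripper open.
Joint ranges: [-2.89, 2.89], [-0.75, 2.08], [0.22, 2.7], [-1.18, 4.32], [0.11, 2.71], [-2.7, 2.7]. Speed limits (rad/s): [2.57, 2.57, 3.14, 3.14, 3.14, 3.14].

INTERFACE

Orientations are given as a 3x3 rotation matrix whose columns are the frame's x, y, z axes.
In Python, from bench import r, optics gives the robot as it stands. The module is installed in compiled form; this text tells all that it offers.
- The arm moves only by the shell command python3 -m creep 'ROWS' [FORCE]. ROWS is JSON, a list that holds one entry, the list of rows, each a list of 7 numbers: the shift along the tool's x, y, z in m, then the turn, a rotation vector about the tool's x, y, z in degrees, then the finger opening in m, from 0 to 0.094. A call has 1 to 8 rows; each row shifts and turns the commanded pose from where the row before left it, along the tool's axes as they then stand; what a row does not reach is not made up. A row lasts 1/8 s, in which the tool goes at most 62.5 mm and 10.7 degrees, less where a joint would pass 70% of its speed; a pose out of reach is approached as far as the arm can. A call with a gripper value outside its range is refused whole. The fingers move at their own pace and stop on an object; FORCE is the grip in N (left out, the last holds). Time passes only in rows, so rows that do not move let the fingers close. It gives the time, the measured TCP pose, the force and the opening at its end, in the units of the state.
- r.state(): the state, without advancing time (a new reading comes with each control period).
- optics.snapshot(name): name is "scene" or "top" or "wrist"; returns the picture (400x640x3 uint8, red, green, blue); there is no depth.
- optics.camera_info(name): a dict with "fx", "fy", "cx", "cy" (pixels), "k1" (the pictures are not rectified: a ray, as slopes to the right and down, at radius r is drawn at 1 + k1 r^2 times it, then the intrinsics apply), "eye" and "rotation" of the camera in the world. Camera axes: x right, y down, z forward; pixel columns grow to the right and rows downward; lengths in m; the calibration is good to about 2 mm. A picture is of the moment at which its call begins: read the wrist's pose just before it. camera_info takes no time and is no camera call; for the wrist camera it gives the pose at the moment of the call.
- r.job_done(): hands the job in, once; it reports no verdict.
Trained networks look in the newest picture that a camera, given by its name, has taken for a name from the list of things; names that differ only in an ending like _2 or _b are one class to them, and where a whole thing is asked for, a point or a joint stands for the part that bears it (a point fixed in the world has none). Each returns a list of dicts, best first, with "p" (0 to 1); they miss things now and then, are a little off and sometimes report something else, mostly with a low value. They report only what shows in the picture. A call takes as long as a camera call.
- optics.recognise(camera, target): "at" ([x, y, z] in m, in world coordinates, good to about 4 mm: the middle of the surface that is visible of it).
The state is a dict: "t": time; "joint_pos": joint angles; "dq": joint speeds; "joint_torque": joint torques, N m; "ee_pos": TCP position; "orientation": TCP orientation; "wrist_force": force on the tool from outside, world axes, zero at the start; "ft_torque": the same for the moment, N m; "width": opening from 0.0 (shut) to 1.0 (fully open).
Only numpy, scipy, OpenCV 4.12 (cv2) and the standard library are available. Lean on these libraries where they do the work, as an engineer would, in place of code of your own. Each camera call takes 0.05 s, during which the arm holds its last target.

TASK

Tidy the condiment bar: stand each of the four white shakers upright in the middle of the pale wooden tray of its own shape and size (large round, small round, large square, small square), flat on the tray's floor, with the square ones turned square to their trays. Move them without tipping any over, set them down gently rather than dropping them, and leave the paper cup and the steel dish of stirrers where they stand.

Things in the scene. Friction and masses are not known exactly. Their poses are not given: they have to be found in the camera images.
- round_large: Large round shaker, 62 mm across, 100 mm tall, loose, about 340 g: straight-sided glazed white ceramic body up to 80 mm, then a slightly narrower brushed-steel cap with seven small black holes in its top. Origin at the centre of its underside, z up.
- round_small: Small round shaker, 40 mm across, 85 mm tall, loose, about 160 g: straight-sided glazed white ceramic body up to 65 mm, then a slightly narrower brushed-steel cap with seven small black holes in its top. Origin at the centre of its underside, z up.
- square_large: Large square-sided shaker, 62 mm square, 100 mm tall, loose, about 360 g: straight-sided glazed white ceramic body up to 80 mm, then a slightly narrower brushed-steel cap with seven small black holes in its top. Origin at the centre of its underside, z up; x and y are square to its flat sides.
- square_small: Small square-sided shaker, 40 mm square, 85 mm tall, loose, about 180 g: straight-sided glazed white ceramic body up to 65 mm, then a slightly narrower brushed-steel cap with seven small black holes in its top. Origin at the centre of its underside, z up; x and y are square to its flat sides.
- tray_round_large: Large round tray of pale wood, fixed to the counter, empty at the start: 90 mm across outside, inside 82 mm across; floor 4 mm thick, low rim 4 mm wide whose top is 10 mm above the counter. Origin at the centre of its underside on the counter (z = 0), z up.
- tray_round_small: Small round tray of pale wood, fixed to the counter, empty at the start: 68 mm across outside, inside 60 mm across; floor 4 mm thick, low rim 4 mm wide whose top is 10 mm above the counter. Origin at the centre of its underside on the counter (z = 0), z up.
- tray_square_large: Large square tray of pale wood, fixed to the counter, empty at the start: 90 mm square outside, inside 82 mm square; floor 4 mm thick, low rim 4 mm wide whose top is 10 mm above the counter. Origin at the centre of its underside on the counter (z = 0), z up; x and y are square to its sides.
- tray_square_small: Small square tray of pale wood, fixed to the counter, empty at the start: 68 mm square outside, inside 60 mm square; floor 4 mm thick, low rim 4 mm wide whose top is 10 mm above the counter. Origin at the centre of its underside on the counter (z = 0), z up; x and y are square to its sides.
- cup: Bystander: loose paper coffee cup with a brown cardboard sleeve and black lid, 80 mm across at the lid, 100 mm tall, about 300 g. Origin at the centre of its underside. Not to be moved.
- dish: Bystander: loose shallow steel dish with used wooden stirrers lying in it, 92 mm across, about 27 mm high. Origin at the centre of its underside. Not to be moved.

How it is judged:
At the end, for the whole second after the job is handed in: Each shaker is upright (0.08 rad) on the floor of its own tray (underside under 7.5 mm high), centre within 13 mm of the tray's, square ones within 0.26 rad of square to it; all released and at rest; cup and dish upright, within 30 mm of where they were (horizontal distance between round_large and tray_round_large below 0.013 m and z of round_large in the frame of tray_round_large below 0.0075 m and angle between each of round_large, round_small, square_large, square_small's own z axis and vertical below 0.08 rad and linear speed of each of round_large, round_small, square_large, square_small below 0.02 m/s and angular speed of each of round_large, round_small, square_large, square_small below 0.2 rad/s and horizontal distance between round_small and tray_round_small below 0.013 m and z of round_small in the frame of tray_round_small below 0.0075 m and horizontal distance between square_large and tray_square_large below 0.013 m and z of square_large in the frame of tray_square_large below 0.0075 m and (angle between the x axis of square_large and the x axis of tray_square_large, either way round below 0.26 rad or angle between the x axis of square_large and the y axis of tray_square_large, either way round below 0.26 rad) and horizontal distance between square_small and tray_square_small below 0.013 m and z of square_small in the frame of tray_square_small below 0.0075 m and (angle between the x axis of square_small and the x axis of tray_square_small, either way round below 0.26 rad or angle between the x axis of square_small and the y axis of tray_square_small, either way round below 0.26 rad) and distance of each of cup, dish from where it was at the start of the episode below 0.03 m and angle between each of cup, dish's own z axis and vertical below 0.1 rad); the robot touches nothing.
It fails at once if a shaker is tipped over (leans more than 0.6 rad) (angle between any of round_large, round_small, square_large, square_small's own z axis and vertical above 0.6 rad).
It fails at once if a shaker is dropped (falls out of the gripper's hold faster than 0.6 m/s, as after a fall of about 20 mm) ((linear speed of round_large above 0.6 m/s and contact force between round_large and the fingers below 0.1 N) or (linear speed of round_small above 0.6 m/s and contact force between round_small and the fingers below 0.1 N) or (linear speed of square_large above 0.6 m/s and contact force between square_large and the fingers below 0.1 N) or (linear speed of square_small above 0.6 m/s and contact force between square_small and the fingers below 0.1 N)).
It fails at once if the cup or the dish is pushed more than 30 mm or tipped (leans more than 0.4 rad) (distance of any of cup, dish from where it was at the start of the episode above 0.03 m or angle between any of cup, dish's own z axis and vertical above 0.4 rad).
It also fails if it takes over 112 s, if anything falls off the work surface, if the arm or the gripper's body presses on something with over 40 N, if the wrist force passes 120 N, or if a joint passes its speed limit or range.

## Working session

There is one attempt and no reset: what is moved stays moved. The work goes in short steps, Python scripts to look and compute and a shell command to move; the robot and the scene stay as the last step left them, time stands still between calls to the robot, and variables do not carry over. Pictures are saved under pics/ and viewed, and the job is handed in when it is done.

```bash
mkdir -p pics; ls; python3 - <<'E'
from bench import r, optics
import cv2, json
s=r.state(); print(s); print(r.finger_overhang)
for c in ("scene","top","wrist"):
    im=optics.snapshot(c); cv2.imwrite(f"pics/{c}0.png",im[:,:,::-1]); print(c,optics.camera_info(c))
print(r.state()['t'])
E
```

```text
pics
{'t': 0.0, 'joint_pos': array([ 9.83024920e-01,  2.76523750e-01,  1.50611990e+00,  2.17501901e-05,
        1.36070997e+00, -1.21013656e-01]), 'dq': array([ 9.35958744e-04, -6.63775919e-04, -1.75695490e-03, -1.66988729e-05,
       -9.84941337e-04, -1.27954531e-03]), 'joint_torque': array([ 1.12927701e-03, -4.04604650e+01, -2.37227011e+01,  7.04614073e-02,
        3.46825761e-02, -1.76283811e-04]), 'ee_pos': array([0.25845037, 0.51303999, 0.22665063]), 'orientation': array([[-9.94170373e-04,  4.49996423e-01,  8.93029804e-01],
       [-1.45364094e-03,  8.93028652e-01, -4.49997461e-01],
       [-9.99998449e-01, -1.74551883e-03, -2.33689404e-04]]), 'wrist_force': array([0.44281223, 0.02469921, 0.56891049]), 'ft_torque': array([-0.01623448,  0.00369415, -0.00749345]), 'width': 1.0025212735321771}
0.022
scene {'fx': 439.33837748566333, 'fy': 439.33837748566333, 'cx': 319.4492847071541, 'cy': 201.34315976680497, 'k1': -0.0507098736323778, 'eye': array([ 1.50243531, -0.2831708 ,  0.68433387]), 'rotation': array([[ 0.28392453,  0.50367101, -0.81590586],
       [ 0.95884607, -0.14822012,  0.24216732],
       [ 0.00103899, -0.85108537, -0.5250263 ]])}
top {'fx': 468.22269878594716, 'fy': 468.22269878594716, 'cx': 321.89959312311316, 'cy': 195.4206194528656, 'k1': -0.057837943173205335, 'eye': array([ 0.3710423 , -0.00143056,  1.34881639]), 'rotation': array([[-5.22675261e-04, -9.94484232e-01,  1.04884887e-01],
       [-9.99901716e-01, -9.49712615e-04, -1.39876978e-02],
       [ 1.40101554e-02, -1.04881890e-01, -9.94385994e-01]])}
wrist {'fx': 342.5395542808183, 'fy': 342.5395542808183, 'cx': 322.7100029983392, 'cy': 201.7314198385025, 'k1': -0.06484857076993485, 'eye': array([0.18542327, 0.55043026, 0.38361166]), 'rotation': array([[ 0.45039087,  0.85767701,  0.24806896],
       [ 0.89282955, -0.43207848, -0.12713605],
       [-0.00185641,  0.27874422, -0.96036358]])}
0.15
```

View pics/top0.png

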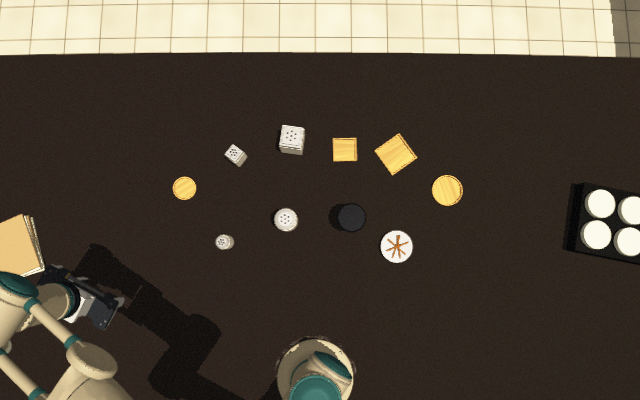

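View pics/scene0.png

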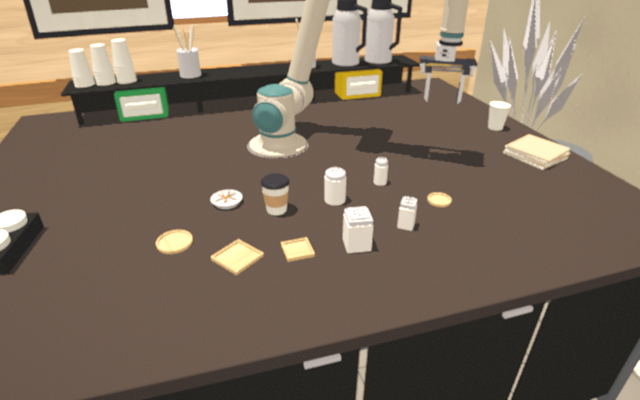

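View pics/wrist0.png

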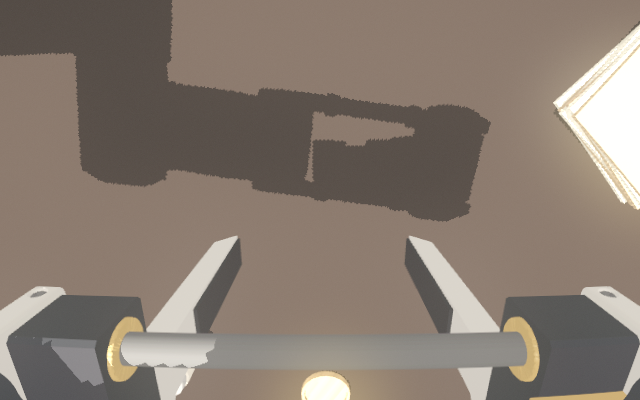

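```bash
python3 - <<'E'
from bench import r, optics
for n in "round_large round_small square_large square_small tray_round_large tray_round_small tray_square_large tray_square_small cup dish".split():
    for c in ("top","scene"):
        print(n,c,[(d['at'].round(3) if hasattr(d['at'],'round') else d['at'],round(d['p'],2)) for d in optics.recognise(c,n)][:3])
print(r.state()['t'])
E
```

```text
round_large top [([0.4393, 0.078, 0.0968], 0.63)]
round_large scene [([0.462, 0.0708, 0.0617], 0.81)]
round_small top [([0.3757, 0.2485, 0.0801], 0.67)]
round_small scene [([0.3972, 0.2396, 0.0444], 0.82)]
square_large top [([0.6598, 0.0646, 0.0906], 0.7)]
square_large scene [([0.6953, 0.0597, 0.0624], 0.87)]
square_small top [([0.6203, 0.2226, 0.0767], 0.56)]
square_small scene [([0.6359, 0.2153, 0.0524], 0.63)]
tray_round_large top [([0.5272, -0.3795, 0.002], 0.94)]
tray_round_large scene [([0.5325, -0.3853, 0.0043], 0.66)]
tray_round_small top [([0.5331, 0.3773, 0.0031], 0.58), ([0.6343, -0.2375, -0.0015], 0.42)]
tray_round_small scene [([0.5323, 0.3766, 0.0051], 0.64)]
tray_square_large top [([0.637, -0.2356, -0.0013], 0.77), ([0.6592, 0.0662, 0.0911], 0.44)]
tray_square_large scene [([0.6362, -0.2407, 0.0051], 0.62)]
tray_square_small top [([0.6511, -0.0884, 0.007], 0.92)]
tray_square_small scene [([0.6473, -0.0884, 0.0042], 0.82)]
cup top [([0.4429, -0.0987, 0.0994], 0.72)]
cup scene [([0.4686, -0.1007, 0.0772], 0.6)]
dish top [([0.3671, -0.2307, 0.0138], 0.87), ([0.445, -0.0993, 0.0979], 0.65)]
dish scene [([0.3711, -0.2331, 0.0209], 0.75)]
1.15
```

The top view shows the shakers at px (285,219) round large, (224,242) round small, (292,139) square large and (235,155) square small. The trays are at (447,190) round large, (184,188) round small, (396,154) square large and (345,150) square small, with the cup at (351,217) and the dish at (396,246). The networks agree with this. The second-ranked hits are false. Next I'll get precise outlines.

```bash
cat > h.py <<'E'
from bench import r, optics
import numpy as np, cv2
def rays(info,px):
    px=np.atleast_2d(px).astype(float)
    K=np.array([[info['fx'],0,info['cx']],[0,info['fy'],info['cy']],[0,0,1]])
    d=cv2.undistortPointsIter(px.reshape(-1,1,2),K,np.array([info['k1'],0,0,0]),None,None,(3,50,1e-9)).reshape(-1,2)
    return np.c_[d,np.ones(len(d))]@np.array(info['rotation']).T
def plane(info,px,z):
    d=rays(info,px); e=np.array(info['eye']); return e+d*((z-e[2])/d[:,2])[:,None]
def proj(info,P):
    P=np.atleast_2d(P)-info['eye']; c=P@np.array(info['rotation']); s=c[:,:2]/c[:,2:]
    r2=(s**2).sum(1,keepdims=True); s=s*(1+info['k1']*r2)
    return s*[info['fx'],info['fy']]+[info['cx'],info['cy']]
def tri(i1,p1,i2,p2):
    d1=rays(i1,p1)[0];d2=rays(i2,p2)[0];e1=np.array(i1['eye']);e2=np.array(i2['eye'])
    A=np.c_[d1,-d2];t=np.linalg.lstsq(A,e2-e1,rcond=None)[0]
    a=e1+d1*t[0];b=e2+d2*t[1];return (a+b)/2,np.linalg.norm(a-b)
E
python3 - <<'E'
from h import *
im=cv2.imread('pics/top0.png'); hsv=cv2.cvtColor(im,cv2.COLOR_BGR2HSV)
c=im[120:265,160:480]; 
cv2.imwrite('pics/topz.png',cv2.resize(im[120:265,170:320],None,fx=5,fy=4,interpolation=cv2.INTER_CUBIC) if 0 else cv2.resize(im[125:255,165:325],None,fx=5,fy=4.6,interpolation=cv2.INTER_CUBIC))
info=optics.camera_info('top'); si=optics.camera_info('scene')
m=((hsv[...,1]>90)&(hsv[...,2]>120)).astype(np.uint8)
m[:100]=0;m[230:]=0
sc=cv2.imread('pics/scene0.png');sh=cv2.cvtColor(sc,cv2.COLOR_BGR2HSV);sm=((sh[...,1]>70)&(sh[...,2]>120)&(sh[...,0]>10)&(sh[...,0]<35)).astype(np.uint8);sm[:185]=0
def blobs(m,z,info,lo):
  cs,_=cv2.findContours(m,cv2.RETR_EXTERNAL,cv2.CHAIN_APPROX_NONE)
  for k in cs:
    if cv2.contourArea(k)<lo: continue
    W=plane(info,k.reshape(-1,2),z)[:,:2]
    (cx,cy),(w,h),a=cv2.minAreaRect((W*1000).astype(np.float32)); mm=cv2.moments((W*1000).astype(np.float32))
    print(z,'px',k.reshape(-1,2).mean(0).round(1),'ctr',(round(mm['m10']/mm['m00'],1),round(mm['m01']/mm['m00'],1)),'rect',round(cx,1),round(cy,1),round(w,1),round(h,1),round(a,1))
print('top');blobs(m,.01,info,150)
print('scene');blobs(sm,.01,si,100)
E
```

```text
top
0.01 px [ 13.8 223.8] ctr (429.8, 875.3) rect 435.1 876.4 43.6 83.2 0.3
0.01 px [184.  187.9] ctr (533.8, 377.6) rect 533.5 377.3 66.7 64.7 46.0
0.01 px [447. 190.] ctr (528.8, -383.4) rect 528.6 -383.5 88.2 88.2 88.5
0.01 px [344.4 149.2] ctr (648.0, -85.8) rect 646.8 -85.0 68.1 70.1 0.2
0.01 px [395.1 153.7] ctr (635.0, -234.3) rect 635.0 -234.3 91.7 92.5 35.3
scene
0.01 px [236.5 256.1] ctr (638.9, -237.3) rect 638.7 -236.9 109.3 107.1 35.3
0.01 px [297. 249.] ctr (652.9, -88.8) rect 653.2 -89.0 92.8 76.6 1.2
0.01 px [173.7 241.2] ctr (533.3, -384.9) rect 533.2 -384.1 115.0 95.1 1.2
0.01 px [438.8 199. ] ctr (540.6, 371.4) rect 540.5 371.9 80.3 91.2 73.6
0.01 px [274.4 198.8] ctr (410.6, -94.4) rect 399.4 -97.4 85.3 96.8 73.6
```

View pics/topz.png

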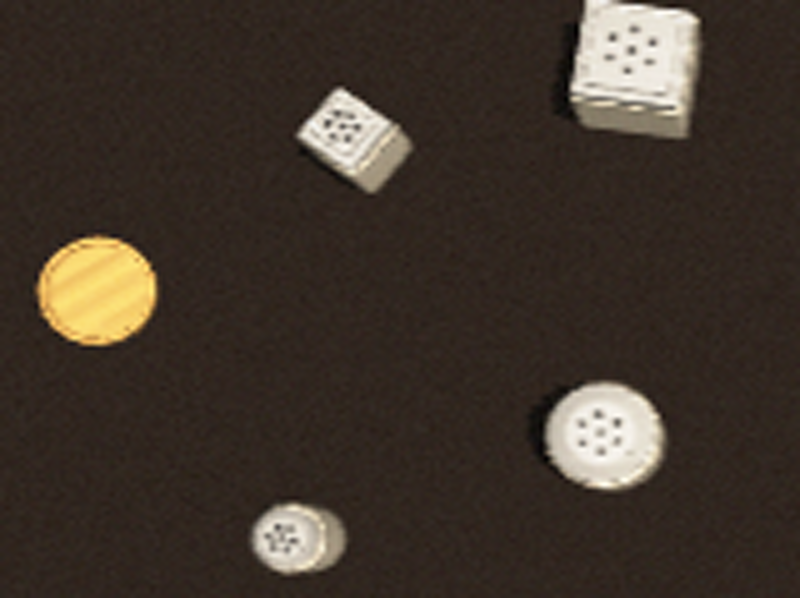

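```bash
python3 - <<'E'
from h import *
im=cv2.imread('pics/scene0.png'); cv2.imwrite('pics/scz.png',cv2.resize(im[150:260,310:430],None,fx=6,fy=5.4,interpolation=cv2.INTER_CUBIC))
info=optics.camera_info('top'); 
for n,p,z in (('sqS',(233.4,152),.085),('sqL',(290.8,135.3),.1),('rL',(284.6,218.5),.1),('rS',(221.8,241.8),.085)):
    print(n,plane(info,p,z).round(4),plane(info,p,0).round(4))
E
```

```text
sqS [[0.6238 0.2233 0.085 ]] [[0.6408 0.2384 0.    ]]
sqL [[0.6671 0.0655 0.1   ]] [[0.6908 0.0709 0.    ]]
rL [[0.4408 0.0805 0.1   ]] [[0.4464 0.0871 0.    ]]
rS [[0.3788 0.2498 0.085 ]] [[0.3793 0.2667 0.    ]]
```

View pics/scz.png

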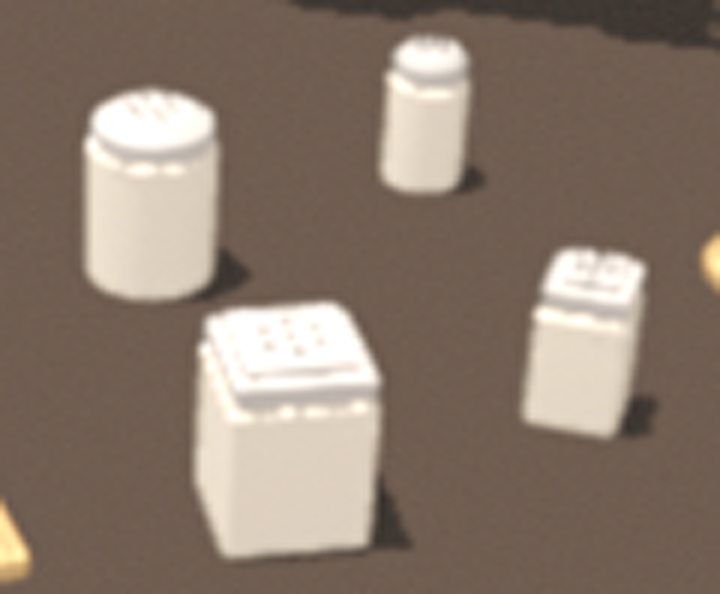

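```bash
python3 - <<'E'
from h import *
t=optics.camera_info('top'); s=optics.camera_info('scene')
for n,p,q in (('sqS',(233.4,152),(598,264)),('sqL',(290.8,135.3),(292,337)),('rL',(284.6,218.5),(152,106)),('rS',(221.8,241.8),(433,42))):
    P,e=tri(t,p,s,(310+q[0]/6-.4,150+q[1]/5.4-.4)); print(n,P.round(4),round(e,4))
# trays: triangulate blob centres
for n,p,q in (('tRS',(184,187.9),(438.8,199)),('tRL',(447,190),(173.7,241.2)),('tSS',(344.6,149.6),(297,249)),('tSL',(395.6,153.9),(236.8,256.3))):
    P,e=tri(t,p,s,q); print(n,P.round(4),round(e,4))
E
```

```text
sqS [0.624  0.2238 0.0849] 0.0009
sqL [0.6671 0.0647 0.0989] 0.0018
rL [0.4404 0.0794 0.1011] 0.0022
rS [0.3791 0.2505 0.0866] 0.002
tRS [0.5338 0.3776 0.0045] 0.0027
tRL [ 0.529  -0.3854  0.0052] 0.0013
tSS [ 0.6475 -0.0874  0.0037] 0.0013
tSL [ 0.6352 -0.2367  0.0044] 0.0011
```

Both views agree: the cap tops are at 0.085 and 0.1 m and the trays at about 5 mm, as the text says. I'll start with the small round shaker.

```bash
cat >> h.py <<'E'
def go(x,y,z,yaw=None):
    s=r.state(); R=s['orientation']; p=s['ee_pos']
    y0=np.degrees(np.arctan2(R[1,1],R[0,1]))
    if yaw is None: yaw=y0
    d=(yaw-y0+90)%180-90
    c,sn=np.cos(np.radians(y0+d)),np.sin(np.radians(y0+d))
    # nominal down pose with the new yaw
    D=np.array([[0,c,sn],[0,sn,-c],[-1,0,0]])
    v=D.T@(np.array([x,y,z])-p)
    tilt=np.degrees(np.arccos(-R[2,0]))
    print('t',round(s['t'],2),'tcp',p.round(4),'yaw',round(y0,1),'tilt',round(tilt,2),'w',round(s['width'],3),'F',s['wrist_force'].round(1),'q6',round(s['joint_pos'][5],2))
    print(' turn about tool x first:',round(-d,1),'deg; then shift mm',(v*1000).round(1),'rows>=',np.ceil(np.linalg.norm(v)/.0625))
E
python3 -c "
from h import *
go(.379,.2505,.16)"
```

```text
t 1.15 tcp [0.2588 0.5135 0.2275] yaw 63.3 tilt 0.01 w 1.0 F [ 0.  -1.2  0.3] q6 -0.12
 turn about tool x first: -0.0 deg; then shift mm [  67.5 -180.8  225.7] rows>= 5.0
```

```bash
python3 -m creep '[[[0.0112,-0.030,0.0376,0,0,0,0.094],[0.0112,-0.030,0.0376,0,0,0,0.094],[0.0112,-0.030,0.0376,0,0,0,0.094],[0.0112,-0.030,0.0376,0,0,0,0.094],[0.0112,-0.030,0.0376,0,0,0,0.094],[0.0112,-0.030,0.0376,0,0,0,0.094],[0,0,0,0,0,0,0.094],[0,0,0,0,0,0,0.094]]]'
python3 - <<'E'
from h import *
go(.379,.2505,.048)
i=optics.camera_info('wrist'); im=optics.snapshot('wrist'); cv2.imwrite('pics/w1.png',im[:,:,::-1])
print(proj(i,[[.379,.2505,.085],[.379,.2505,0]]))
E
```

```text
t: 2.15
ee_pos: [0.3794, 0.2517, 0.1606]
orientation: [[0.0, 0.451, 0.893], [0.001, 0.893, -0.451], [-1.0, 0.001, -0.0]]
wrist_force: [0.6, 0.9, 0.1]
width: 0.996
t 2.15 tcp [0.3794 0.2517 0.1606] yaw 63.2 tilt 0.06 w 0.996 F [0.6 0.9 0.1] q6 -0.67
 turn about tool x first: -0.0 deg; then shift mm [112.6  -1.3   0.2] rows>= 2.0
[[320.84323231 221.61345179]
 [321.26077369 191.90774994]]
```

View pics/w1.png

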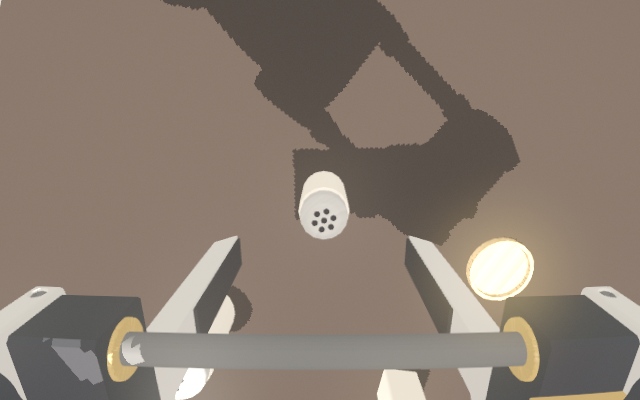

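The wrist picture shows the cap holes at (324,220), against a prediction of (321,222), so they agree within about 2 mm. The shaker is centred between the jaws, so I'll descend and grip.

```bash
python3 -m creep '[[[0.045,0,0,0,0,0,0.094],[0.045,0,0,0,0,0,0.094],[0.0225,0,0,0,0,0,0.094],[0,0,0,0,0,0,0.03],[0,0,0,0,0,0,0.03],[0,0,0,0,0,0,0.03],[0,0,0,0,0,0,0.03],[0,0,0,0,0,0,0.03]]]' 25
python3 -c "
from h import *
go(.534,.3775,.15)"
```

```text
t: 3.2
ee_pos: [0.3795, 0.2513, 0.0483]
orientation: [[0.001, 0.45, 0.893], [0.001, 0.893, -0.45], [-1.0, 0.001, 0.001]]
wrist_force: [-0.5, 0.2, 0.5]
width: 0.506
t 3.2 tcp [0.3795 0.2513 0.0483] yaw 63.2 tilt 0.07 w 0.506 F [-0.5  0.2  0.5] q6 -0.67
 turn about tool x first: -0.0 deg; then shift mm [-101.7  182.2   81.1] rows>= 4.0
```

```bash
python3 -m creep '[[[0,0,0,0,0,0,0.03],[0,0,0,0,0,0,0.03],[-0.02,0,0,0,0,0,0.03],[-0.04,0,0,0,0,0,0.03],[-0.04,0,0,0,0,0,0.03],[0,0,0,0,0,0,0.03]]]'
python3 -c "
from h import *
go(.534,.3775,.15)"
```

```text
t: 3.95
ee_pos: [0.381, 0.252, 0.1501]
orientation: [[0.006, 0.45, 0.893], [0.003, 0.893, -0.45], [-1.0, 0.005, 0.004]]
wrist_force: [-0.1, 0.3, -1.3]
width: 0.421
t 3.95 tcp [0.381  0.252  0.1501] yaw 63.3 tilt 0.35 w 0.421 F [-0.1  0.3 -1.3] q6 -0.67
 turn about tool x first: -0.0 deg; then shift mm [1.000e-01 1.809e+02 8.010e+01] rows>= 4.0
```

```bash
python3 -m creep '[[[0,0.025,0.011,0,0,0,0.03],[0,0.044,0.0195,0,0,0,0.03],[0,0.044,0.0195,0,0,0,0.03],[0,0.044,0.0195,0,0,0,0.03],[0,0.0239,0.0106,0,0,0,0.03],[0,0,0,0,0,0,0.03],[0,0,0,0,0,0,0.03]]]'
python3 - <<'E'
from h import *
go(.534,.3775,.055)
i=optics.camera_info('wrist'); im=optics.snapshot('wrist'); cv2.imwrite('pics/w2.png',im[:,:,::-1])
P=r.state()['ee_pos'];print(proj(i,[[P[0],P[1],.19]]))
hsv=cv2.cvtColor(im,cv2.COLOR_RGB2HSV)
E
```

```text
t: 4.82
ee_pos: [0.5305, 0.3756, 0.146]
orientation: [[-0.004, 0.45, 0.893], [-0.002, 0.893, -0.45], [-1.0, -0.004, -0.002]]
wrist_force: [0.3, -0.4, -0.9]
width: 0.425
t 4.83 tcp [0.5305 0.3756 0.146 ] yaw 63.3 tilt 0.26 w 0.425 F [ 0.3 -0.4 -0.9] q6 -0.59
 turn about tool x first: -0.0 deg; then shift mm [91.   3.3  2.3] rows>= 2.0
[[322.19011266 324.43730558]]
```

View pics/w2.png

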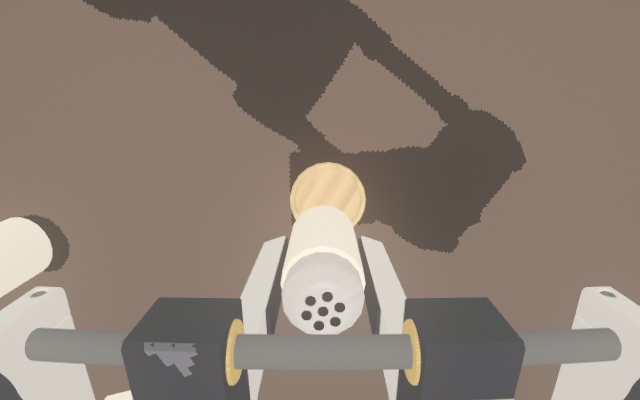

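```bash
python3 - <<'E'
from h import *
i=optics.camera_info('wrist'); P=r.state()['ee_pos']
a=np.linspace(0,2*np.pi,13)[:-1]
print('holes',plane(i,(323,312),.1827).round(4),'tcp',P.round(4))
print('tray L/R/top edges seen (290,198),(366,198),(328,163):',plane(i,[(290.,198),(366,198),(328,163)],.01).round(4))
print('pred circle',[proj(i,[[.534+.034*np.cos(t),.3775+.034*np.sin(t),.01]])[0].round(0) for t in (1.103,1.103+np.pi,1.103-np.pi/2)])
E
```

```text
holes [[0.5305 0.376  0.1827]] tcp [0.5306 0.3756 0.1466]
tray L/R/top edges seen (290,198),(366,198),(328,163): [[0.5167 0.3495 0.01  ]
 [0.5471 0.4099 0.01  ]
 [0.5039 0.3938 0.01  ]]
pred circle [array([365., 201.]), array([289., 201.]), array([327., 237.])]
```

```bash
python3 -m creep '[[[0.03,0.003,0.002,0,0,0,0.03],[0.03,0,0,0,0,0,0.03],[0.02,0,0,0,0,0,0.03],[0.009,0,0,0,0,0,0.03],[0,0,0,0,0,0,0.03]]]'
python3 -c "
from h import *
go(.5335,.378,.0525)"
```

```text
t: 5.5
ee_pos: [0.5347, 0.378, 0.0587]
orientation: [[-0.001, 0.45, 0.893], [-0.0, 0.893, -0.45], [-1.0, -0.001, -0.0]]
wrist_force: [-0.5, -0.9, -1.4]
width: 0.422
t 5.5 tcp [0.5347 0.378  0.0587] yaw 63.2 tilt 0.05 w 0.422 F [-0.5 -0.9 -1.4] q6 -0.59
 turn about tool x first: -0.0 deg; then shift mm [ 6.2 -0.6 -1.1] rows>= 1.0
```

```bash
python3 -m creep '[[[0.003,0,-0.001,0,0,0,0.03],[0.002,0,0,0,0,0,0.03],[0.001,0,0,0,0,0,0.03],[0,0,0,0,0,0,0.03]]]'
python3 -c "
from h import *
go(.5335,.378,.0525)"
```

```text
t: 6.0
ee_pos: [0.5345, 0.379, 0.0529]
orientation: [[0.0, 0.45, 0.893], [0.0, 0.893, -0.45], [-1.0, 0.0, 0.0]]
wrist_force: [-0.1, -0.3, -1.7]
width: 0.422
t 6.0 tcp [0.5345 0.379  0.0529] yaw 63.3 tilt 0.01 w 0.422 F [-0.1 -0.3 -1.7] q6 -0.59
 turn about tool x first: -0.0 deg; then shift mm [ 0.4 -1.4 -0.4] rows>= 1.0
```

```bash
python3 -m creep '[[[0.001,0,0,0,0,0,0.03],[0.0005,0,0,0,0,0,0.03],[0,0,0,0,0,0,0.03]]]'
```

```text
t: 6.38
ee_pos: [0.5346, 0.3791, 0.0521]
orientation: [[0.001, 0.45, 0.893], [0.0, 0.893, -0.45], [-1.0, 0.001, 0.0]]
wrist_force: [-1.8, -1.1, 4.3]
width: 0.428
```

Contact is felt (+4 N), so I'll release and go up.

```bash
python3 -m creep '[[[0,0,0,0,0,0,0.05],[0,0,0,0,0,0,0.06],[0,0,0,0,0,0,0.08],[0,0,0,0,0,0,0.094],[-0.02,0,0,0,0,0,0.094],[-0.05,0,0,0,0,0,0.094],[-0.05,0,0,0,0,0,0.094],[0,0,0,0,0,0,0.094]]]'
python3 - <<'E'
from h import *
i=optics.camera_info('wrist'); im=optics.snapshot('wrist'); cv2.imwrite('pics/w3.png',im[:,:,::-1])
print(proj(i,[[.534,.378,.089]]))
top=optics.snapshot('top'); cv2.imwrite('pics/top1.png',top[:,:,::-1])
# yaw of square_small from top0
T=optics.camera_info('top')
im=cv2.imread('pics/top0.png')
cv2.imwrite('pics/sqs.png',np.hstack([cv2.resize(im[138:172,220:254],(390,390),interpolation=cv2.INTER_CUBIC),cv2.resize(im[118:160,274:310],(390,390),interpolation=cv2.INTER_CUBIC)]))
go(.624,.2235,.17)
E
```

```text
t: 7.38
ee_pos: [0.5369, 0.3804, 0.1763]
orientation: [[0.009, 0.45, 0.893], [0.005, 0.893, -0.45], [-1.0, 0.008, 0.005]]
wrist_force: [0.5, -0.8, 0.5]
width: 1.005
[[317.04407241 213.5508855 ]]
t 7.47 tcp [0.5343 0.3789 0.1715] yaw 63.3 tilt 0.03 w 0.995 F [-0.9 -0.3 -0.4] q6 -0.59
 turn about tool x first: -0.0 deg; then shift mm [  1.5 -98.5 150. ] rows>= 3.0
```

View pics/w3.png

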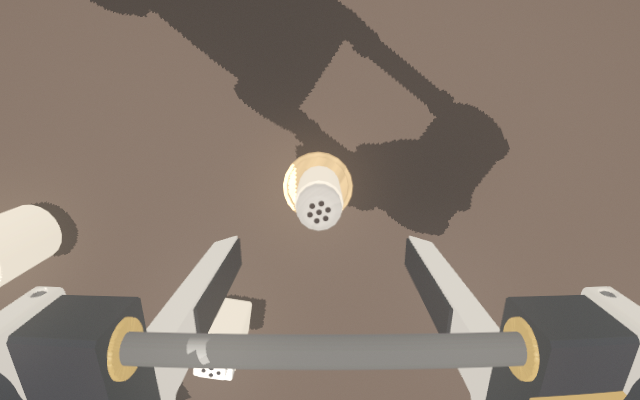

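View pics/sqs.png

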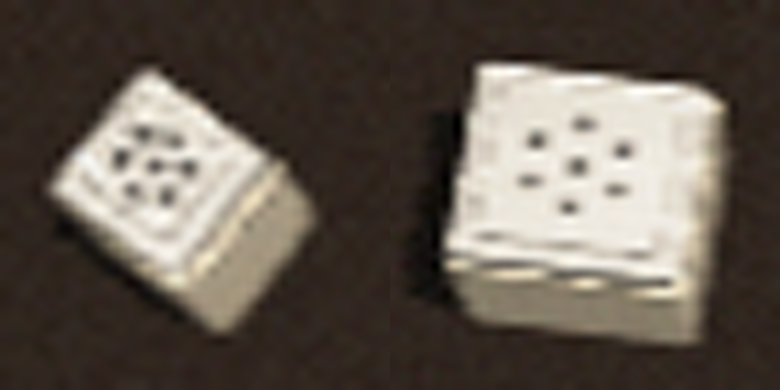

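The small round shaker stands centred in its tray: the holes are at (319,212), where (317,214) was predicted. The zoom gives square_small face directions at about 54° and square_large at about 82°.

```bash
python3 -c "
from h import *
go(.624,.2235,.17,54)"
python3 -m creep '[[[0,0,0,9.3,0,0,0.094]]]'
python3 -c "
from h import *
go(.624,.2235,.17,54)"
```

```text
t 7.47 tcp [0.5343 0.3789 0.1715] yaw 63.3 tilt 0.03 w 0.995 F [-0.9 -0.3 -0.4] q6 -0.59
 turn about tool x first: 9.3 deg; then shift mm [  1.5 -73.  163.9] rows>= 3.0
t: 7.6
ee_pos: [0.5333, 0.3783, 0.1693]
orientation: [[-0.003, 0.592, 0.806], [-0.002, 0.806, -0.592], [-1.0, -0.003, -0.002]]
wrist_force: [-0.1, 0.6, 0.6]
width: 0.999
t 7.6 tcp [0.5333 0.3783 0.1693] yaw 53.7 tilt 0.2 w 0.999 F [-0.1  0.6  0.6] q6 -0.43
 turn about tool x first: -0.3 deg; then shift mm [ -0.7 -72.  164.4] rows>= 3.0
```

```bash
python3 -m creep '[[[0,-0.015,0.034,0,0,0,0.094],[0,-0.021,0.048,0,0,0,0.094],[0,-0.021,0.048,0,0,0,0.094],[0,-0.015,0.034,0,0,0,0.094],[0,0,0,0,0,0,0.094],[0,0,0,0,0,0,0.094]]]'
python3 - <<'E'
from h import *
go(.624,.2235,.048,54)
i=optics.camera_info('wrist'); im=optics.snapshot('wrist'); cv2.imwrite('pics/w4.png',im[:,:,::-1])
print(proj(i,[[.624,.2235,.085]]))
E
```

```text
t: 8.35
ee_pos: [0.6235, 0.2246, 0.1696]
orientation: [[-0.003, 0.589, 0.808], [0.0, 0.808, -0.589], [-1.0, -0.002, -0.003]]
wrist_force: [-0.5, 0.1, 0.3]
width: 0.998
t 8.35 tcp [0.6235 0.2246 0.1696] yaw 53.9 tilt 0.2 w 0.998 F [-0.5  0.1  0.3] q6 -0.7
 turn about tool x first: -0.1 deg; then shift mm [121.6  -0.6   1.1] rows>= 2.0
[[322.29714405 218.89090685]]
```

View pics/w4.png

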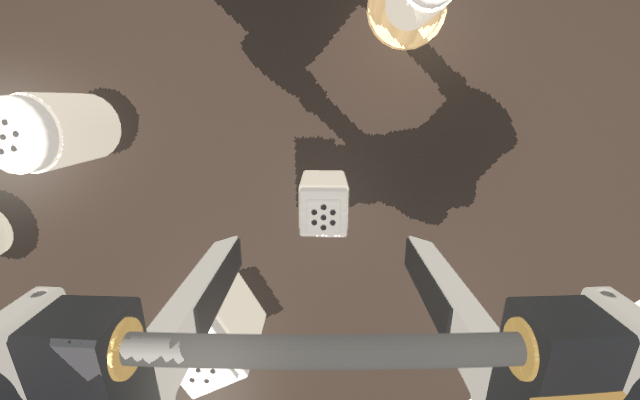

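The square small shaker is squarely between the jaws: its holes are at (323,217) and its edges run level. I'll descend and grip.

```bash
python3 -m creep '[[[0.045,0,0.001,0,0,0,0.094],[0.05,0,0,0,0,0,0.094],[0.0265,0,0,0,0,0,0.094],[0,0,0,0,0,0,0.03],[0,0,0,0,0,0,0.03],[0,0,0,0,0,0,0.03],[0,0,0,0,0,0,0.03],[0,0,0,0,0,0,0.03]]]' 25
python3 -m creep '[[[0,0,0,0,0,0,0.03],[0,0,0,0,0,0,0.03]]]'
```

```text
t: 9.4
ee_pos: [0.6258, 0.2237, 0.0505]
orientation: [[0.001, 0.589, 0.808], [0.0, 0.808, -0.589], [-1.0, 0.001, 0.001]]
wrist_force: [-0.3, 0.2, -0.4]
width: 0.504
t: 9.65
ee_pos: [0.6256, 0.2235, 0.0502]
orientation: [[0.0, 0.589, 0.808], [0.0, 0.808, -0.589], [-1.0, 0.0, 0.0]]
wrist_force: [-0.5, -0.7, 2.9]
width: 0.421
```

```bash
python3 -m creep '[[[-0.02,0,0,0,0,0,0.03],[-0.04,0,0,0,0,0,0.03],[-0.04,0,0,0,0,0,0.03],[-0.03,0,0,0,0,0,0.03],[0,0,0,-9,0,0,0.03],[0,0,0,-9,0,0,0.03],[0,0,0,-9,0,0,0.03],[0,0,0,-9,0,0,0.03]]]'
python3 -c "
from h import *
go(.6485,-.087,.18,90)"
```

```text
t: 10.65
ee_pos: [0.625, 0.2236, 0.179]
orientation: [[-0.001, -0.004, 1.0], [-0.0, 1.0, 0.004], [-1.0, -0.0, -0.001]]
wrist_force: [0.2, -0.4, -1.9]
width: 0.424
t 10.65 tcp [0.625  0.2236 0.179 ] yaw 90.2 tilt 0.08 w 0.424 F [ 0.2 -0.4 -1.9] q6 -1.34
 turn about tool x first: 0.2 deg; then shift mm [  -1.  -310.6   23.5] rows>= 5.0
```

```bash
python3 -m creep '[[[0,-0.03,0.0025,0,0,0,0.03],[0,-0.055,0.004,0,0,0,0.03],[0,-0.055,0.004,0,0,0,0.03],[0,-0.055,0.004,0,0,0,0.03],[0,-0.055,0.004,0,0,0,0.03],[0,-0.04,0.003,0,0,0,0.03],[0,-0.0206,0.002,0,0,0,0.03],[0,0,0,0,0,0,0.03]]]'
python3 - <<'E'
from h import *
go(.6485,-.087,.056,90)
i=optics.camera_info('wrist'); im=optics.snapshot('wrist'); cv2.imwrite('pics/w5.png',im[:,:,::-1])
Q=[[.6485+a,-.087+b,.01] for a,b in ((-.034,.034),(-.034,-.034),(.034,-.034),(.034,.034))]
print(proj(i,Q).round(0).tolist())
E
```

```text
t: 11.65
ee_pos: [0.6486, -0.0876, 0.1792]
orientation: [[-0.001, 0.003, 1.0], [0.001, 1.0, -0.003], [-1.0, 0.001, -0.001]]
wrist_force: [0.8, 0.4, -2.0]
width: 0.423
t 11.65 tcp [ 0.6486 -0.0876  0.1792] yaw 89.8 tilt 0.07 w 0.423 F [ 0.8  0.4 -2. ] q6 -1.81
 turn about tool x first: -0.2 deg; then shift mm [ 1.232e+02  6.000e-01 -1.000e-01] rows>= 2.0
[[358.0, 155.0], [287.0, 155.0], [289.0, 222.0], [357.0, 222.0]]
```

View pics/w5.png

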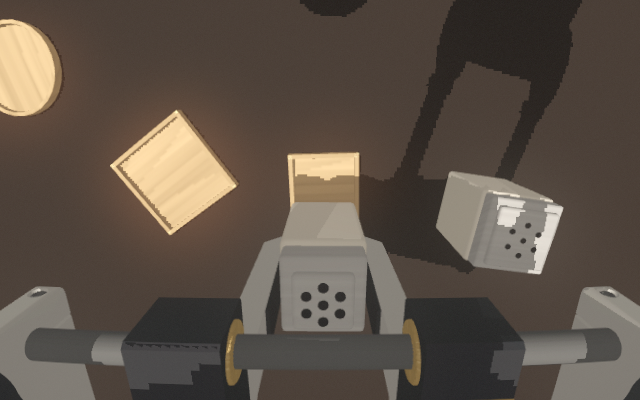

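Tray corners show at (288,154) and (359,152), against (287,155) and (358,155) predicted, so it is aligned. I'll lower.

```bash
python3 -m creep '[[[0.04,0,-0.001,0,0,0,0.03],[0.045,0,0,0,0,0,0.03],[0.025,0,0,0,0,0,0.03],[0.01,0,0,0,0,0,0.03],[0.003,0,0,0,0,0,0.03],[0,0,0,0,0,0,0.03]]]'
python3 -c "
from h import *
go(.6475,-.087,.054,90)"
```

```text
t: 12.45
ee_pos: [0.6486, -0.0865, 0.0578]
orientation: [[0.002, 0.0, 1.0], [-0.0, 1.0, -0.0], [-1.0, -0.0, 0.002]]
wrist_force: [0.8, -0.2, -0.9]
width: 0.423
t 12.45 tcp [ 0.6486 -0.0865  0.0578] yaw 90.0 tilt 0.11 w 0.423 F [ 0.8 -0.2 -0.9] q6 -1.81
 turn about tool x first: -0.0 deg; then shift mm [ 3.8 -0.5 -1.1] rows>= 1.0
```

```bash
python3 -m creep '[[[0.0015,0,-0.001,0,0,0,0.03],[0.001,0,0,0,0,0,0.03],[0,0,0,0,0,0,0.03]]]'; python3 -m creep '[[[0.001,0,0,0,0,0,0.03],[0.0005,0,0,0,0,0,0.03],[0,0,0,0,0,0,0.03]]]'
```

```text
t: 12.82
ee_pos: [0.6468, -0.0871, 0.0545]
orientation: [[0.0, 0.001, 1.0], [0.0, 1.0, -0.001], [-1.0, 0.0, 0.0]]
wrist_force: [1.1, 0.8, -1.8]
width: 0.423
t: 13.2
ee_pos: [0.647, -0.0871, 0.0542]
orientation: [[0.001, 0.001, 1.0], [-0.0, 1.0, -0.001], [-1.0, -0.0, 0.001]]
wrist_force: [-2.5, -0.2, 5.7]
width: 0.427
```

```bash
python3 -m creep '[[[0,0,0,0,0,0,0.05],[0,0,0,0,0,0,0.06],[0,0,0,0,0,0,0.08],[0,0,0,0,0,0,0.094],[-0.02,0,0,0,0,0,0.094],[-0.05,0,0,0,0,0,0.094],[-0.05,0,0,0,0,0,0.094],[-0.01,0,0,0,0,0,0.094]]]'
python3 -m creep '[[[0,0,0,7.7,0,0,0.094]]]'
python3 - <<'E'
from h import *
i=optics.camera_info('wrist'); im=optics.snapshot('wrist'); cv2.imwrite('pics/w6.png',im[:,:,::-1])
print(proj(i,[[.6475,-.087,.089]]))
go(.667,.065,.18,82.3)
E
```

```text
t: 14.2
ee_pos: [0.6488, -0.0874, 0.1869]
orientation: [[0.007, 0.001, 1.0], [-0.002, 1.0, -0.001], [-1.0, -0.002, 0.007]]
wrist_force: [0.5, 0.2, -0.1]
width: 1.003
t: 14.32
ee_pos: [0.647, -0.087, 0.1835]
orientation: [[0.001, 0.138, 0.99], [-0.0, 0.99, -0.138], [-1.0, -0.0, 0.002]]
wrist_force: [-0.8, 0.2, -0.6]
width: 1.004
[[322.54224321 213.54275661]]
t 14.38 tcp [ 0.6464 -0.0868  0.1824] yaw 81.8 tilt 0.03 w 1.0 F [-0.2 -0.  -0.7] q6 -1.67
 turn about tool x first: -0.5 deg; then shift mm [2.400e+00 1.532e+02 1.000e-01] rows>= 3.0
```

View pics/w6.png

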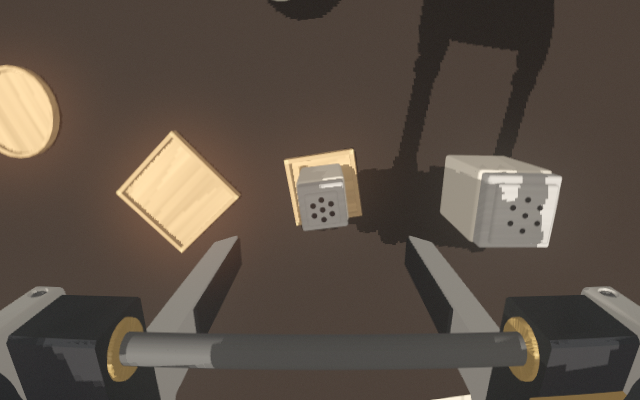

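The small square shaker stands in its tray, nearly square (within 3°): holes at (322,209). Next is the large square one.

```bash
python3 -m creep '[[[0,0.035,0,0,0,0,0.094],[0,0.05,0,0,0,0,0.094],[0,0.045,0,0,0,0,0.094],[0,0.023,0,0,0,0,0.094],[0,0,0,0,0,0,0.094],[0,0,0,0,0,0,0.094]]]'
python3 - <<'E'
from h import *
go(.667,.065,.063,82.3)
i=optics.camera_info('wrist'); im=optics.snapshot('wrist'); cv2.imwrite('pics/w7.png',im[:,:,::-1])
print(proj(i,[[.667,.065,.1]]))
E
```

```text
t: 15.12
ee_pos: [0.6672, 0.0632, 0.1824]
orientation: [[-0.001, 0.135, 0.991], [-0.001, 0.991, -0.135], [-1.0, -0.001, -0.001]]
wrist_force: [0.3, -0.1, -0.6]
width: 1.002
t 15.12 tcp [0.6672 0.0632 0.1824] yaw 82.2 tilt 0.08 w 1.002 F [ 0.3 -0.1 -0.6] q6 -1.44
 turn about tool x first: -0.1 deg; then shift mm [119.4   1.8  -0.4] rows>= 2.0
[[324.9547344  217.76668673]]
```

View pics/w7.png

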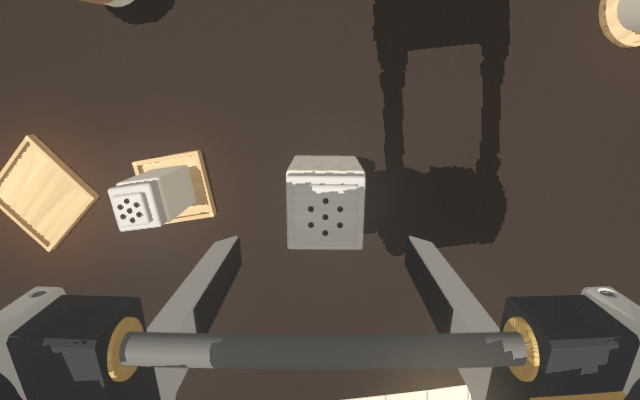

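Holes are at (325,217), as predicted, and the edges are level. I'll grip with more force.

```bash
python3 -m creep '[[[0.045,0.0015,0,0,0,0,0.094],[0.045,0,0,0,0,0,0.094],[0.0285,0,0,0,0,0,0.094],[0,0,0,0,0,0,0.094],[0,0,0,0,0,0,0.05],[0,0,0,0,0,0,0.05],[0,0,0,0,0,0,0.05],[0,0,0,0,0,0,0.05]]]' 30
python3 -m creep '[[[0,0,0,0,0,0,0.05],[0,0,0,0,0,0,0.05]]]'
```

```text
t: 16.18
ee_pos: [0.6682, 0.0655, 0.0655]
orientation: [[0.002, 0.134, 0.991], [-0.001, 0.991, -0.134], [-1.0, -0.001, 0.002]]
wrist_force: [-0.1, -2.7, 3.4]
width: 0.659
t: 16.42
ee_pos: [0.6682, 0.0655, 0.0655]
orientation: [[0.002, 0.134, 0.991], [-0.001, 0.991, -0.134], [-1.0, -0.001, 0.002]]
wrist_force: [0.3, -3.9, 5.2]
width: 0.661
```

```bash
python3 -m creep '[[[-0.015,0,0,0,0,0,0.05],[-0.035,0,0,0,0,0,0.05],[-0.04,0,0,0,0,0,0.05],[-0.03,0,0,0,0,0,0.05],[0,0,0,9.4,0,0,0.05],[0,0,0,9.4,0,0,0.05],[0,0,0,9.4,0,0,0.05],[0,0,0,9.4,0,0,0.05]]]'
python3 -m creep '[[[0,0,0,9.4,0,0,0.05],[0,0,0,0,0,0,0.05]]]'
python3 -c "
from h import *
go(.635,-.2355,.187,35.3)"
```

```text
t: 17.42
ee_pos: [0.6667, 0.0668, 0.1836]
orientation: [[-0.002, 0.715, 0.699], [0.001, 0.699, -0.715], [-1.0, -0.001, -0.002]]
wrist_force: [-0.1, 0.3, -4.6]
width: 0.66
t: 17.68
ee_pos: [0.6669, 0.0667, 0.1837]
orientation: [[-0.002, 0.815, 0.579], [0.001, 0.579, -0.815], [-1.0, -0.001, -0.002]]
wrist_force: [0.9, -0.5, -3.9]
width: 0.657
t 17.68 tcp [0.6669 0.0667 0.1837] yaw 35.4 tilt 0.11 w 0.657 F [ 0.9 -0.5 -3.9] q6 -0.62
 turn about tool x first: 0.1 deg; then shift mm [  -3.3 -200.7  228.2] rows>= 5.0
```

```bash
python3 -m creep '[[[-0.003,-0.020,0.0228,0,0,0,0.05],[0,-0.034,0.0388,0,0,0,0.05],[0,-0.036,0.041,0,0,0,0.05],[0,-0.036,0.041,0,0,0,0.05],[0,-0.034,0.0388,0,0,0,0.05],[0,-0.025,0.0285,0,0,0,0.05],[0,-0.0157,0.0173,0,0,0,0.05],[0,0,0,0,0,0,0.05]]]'
python3 - <<'E'
from h import *
go(.635,-.2355,.072,35.3)
i=optics.camera_info('wrist'); im=optics.snapshot('wrist'); cv2.imwrite('pics/w8.png',im[:,:,::-1])
a=np.radians(35.3);u=np.array([np.cos(a),np.sin(a),0]);v=np.array([np.sin(a),-np.cos(a),0]);c=np.array([.635,-.2355,.01])
print(proj(i,[c+.045*(s*u+t*v) for s,t in ((-1,-1),(1,-1),(1,1),(-1,1))]).round(0).tolist())
E
```

```text
t: 18.68
ee_pos: [0.6351, -0.2371, 0.1869]
orientation: [[-0.0, 0.817, 0.577], [0.001, 0.577, -0.817], [-1.0, 0.0, -0.001]]
wrist_force: [0.3, 0.4, -4.6]
width: 0.657
t 18.68 tcp [ 0.6351 -0.2371  0.1869] yaw 35.2 tilt 0.06 w 0.657 F [ 0.3  0.4 -4.6] q6 -1.07
 turn about tool x first: -0.1 deg; then shift mm [114.9   0.8  -1.3] rows>= 2.0
[[277.0, 141.0], [370.0, 141.0], [367.0, 228.0], [281.0, 229.0]]
```

View pics/w8.png

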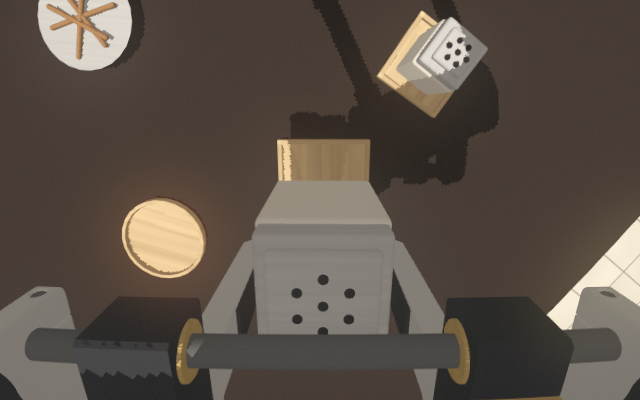

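Tray corners at (277,140) and (370,139) match the prediction, and the shaker is square. I'll lower.

```bash
python3 -m creep '[[[0.035,0.001,-0.0015,0,0,0,0.05],[0.04,0,0,0,0,0,0.05],[0.025,0,0,0,0,0,0.05],[0.01,0,0,0,0,0,0.05],[0.003,0,0,0,0,0,0.05],[0,0,0,0,0,0,0.05]]]'
python3 -c "
from h import *
go(.635,-.2365,.0695,35.3)"
```

```text
t: 19.48
ee_pos: [0.6362, -0.234, 0.0754]
orientation: [[0.002, 0.816, 0.578], [-0.001, 0.578, -0.816], [-1.0, 0.001, 0.002]]
wrist_force: [-0.4, 0.2, -4.2]
width: 0.657
t 19.48 tcp [ 0.6362 -0.234   0.0754] yaw 35.3 tilt 0.11 w 0.657 F [-0.4  0.2 -4.2] q6 -1.07
 turn about tool x first: -0.0 deg; then shift mm [ 5.9 -2.4  1.3] rows>= 1.0
```

```bash
python3 -m creep '[[[0.0025,-0.001,0.001,0,0,0,0.05],[0.0015,0,0,0,0,0,0.05],[0,0,0,0,0,0,0.05]]]'; python3 -m creep '[[[0.001,0,0,0,0,0,0.05],[0.001,0,0,0,0,0,0.05],[0,0,0,0,0,0,0.05]]]'
```

```text
t: 19.85
ee_pos: [0.635, -0.2358, 0.0704]
orientation: [[0.0, 0.817, 0.577], [0.0, 0.577, -0.817], [-1.0, 0.0, 0.0]]
wrist_force: [0.2, 0.2, -4.2]
width: 0.653
t: 20.23
ee_pos: [0.6352, -0.2357, 0.0695]
orientation: [[0.001, 0.817, 0.577], [-0.0, 0.577, -0.817], [-1.0, 0.0, 0.001]]
wrist_force: [-2.6, 0.6, 5.2]
width: 0.657
```

```bash
python3 -m creep '[[[0,0,0,0,0,0,0.07],[0,0,0,0,0,0,0.08],[0,0,0,0,0,0,0.094],[0,0,0,0,0,0,0.094],[-0.02,0,0,0,0,0,0.094],[-0.05,0,0,0,0,0,0.094],[-0.05,0,0,0,0,0,0.094],[-0.005,0,0,0,0,0,0.094]]]'
python3 - <<'E'
from h import *
i=optics.camera_info('wrist'); im=optics.snapshot('wrist'); cv2.imwrite('pics/w9.png',im[:,:,::-1])
print(proj(i,[[.635,-.2355,.104]]))
go(.4405,.080,.185)
E
```

```text
t: 21.22
ee_pos: [0.6374, -0.2367, 0.198]
orientation: [[0.008, 0.817, 0.577], [-0.004, 0.577, -0.817], [-1.0, 0.004, 0.008]]
wrist_force: [-0.4, -1.1, -0.4]
width: 0.997
[[320.98752481 209.41232689]]
t 21.27 tcp [ 0.6363 -0.2362  0.1961] yaw 35.3 tilt 0.31 w 0.999 F [0.1 0.  0.2] q6 -1.07
 turn about tool x first: -0.0 deg; then shift mm [  11.1   22.6 -371.3] rows>= 6.0
```

View pics/w9.png

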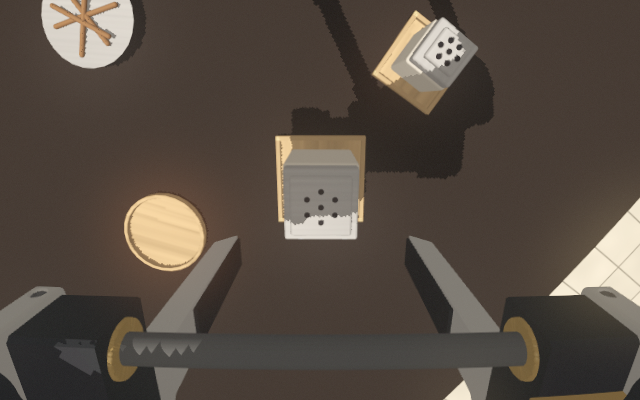

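The large square shaker is squarely in its tray: holes at (321,207), predicted (321,209). On to the large round one.

```bash
python3 -m creep '[[[0.001,0.002,-0.035,0,0,0,0.094],[0.002,0.004,-0.056,0,0,0,0.094],[0.002,0.004,-0.056,0,0,0,0.094],[0.002,0.004,-0.056,0,0,0,0.094],[0.002,0.004,-0.056,0,0,0,0.094],[0.001,0.003,-0.05,0,0,0,0.094],[0.001,0.0016,-0.04,0,0,0,0.094],[0,0,-0.0223,0,0,0,0.094]]]'
python3 -m creep '[[[0,0,0,0,0,0,0.094]]]'
python3 - <<'E'
from h import *
go(.4405,.080,.063)
i=optics.camera_info('wrist'); im=optics.snapshot('wrist'); cv2.imwrite('pics/w10.png',im[:,:,::-1])
print(proj(i,[[.4405,.080,.1]]))
E
```

```text
t: 22.28
ee_pos: [0.4363, 0.0821, 0.1804]
orientation: [[-0.004, 0.816, 0.578], [0.0, 0.578, -0.816], [-1.0, -0.003, -0.003]]
wrist_force: [0.4, 0.5, 0.1]
width: 1.003
t: 22.4
ee_pos: [0.4373, 0.0814, 0.1809]
orientation: [[-0.003, 0.815, 0.579], [-0.0, 0.579, -0.815], [-1.0, -0.003, -0.002]]
wrist_force: [-0.4, -1.0, -0.3]
width: 0.998
t 22.4 tcp [0.4373 0.0814 0.1809] yaw 35.4 tilt 0.18 w 0.998 F [-0.4 -1.  -0.3] q6 -0.59
 turn about tool x first: -0.0 deg; then shift mm [117.9   1.8   3. ] rows>= 2.0
[[325.91260438 222.87245541]]
```

View pics/w10.png

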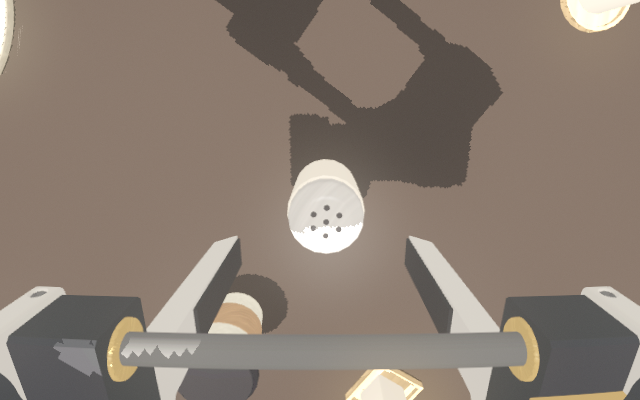

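Holes are at (326,222), predicted (326,223), with the cup clear of the left finger at (235,330). I'll descend and grip.

```bash
python3 -m creep '[[[0.045,0.0015,0.002,0,0,0,0.094],[0.045,0,0,0,0,0,0.094],[0.0275,0,0,0,0,0,0.094],[0,0,0,0,0,0,0.094],[0,0,0,0,0,0,0.05],[0,0,0,0,0,0,0.05],[0,0,0,0,0,0,0.05],[0,0,0,0,0,0,0.05]]]' 30
python3 -m creep '[[[0,0,0,0,0,0,0.05],[0,0,0,0,0,0,0.05]]]'
```

```text
t: 23.45
ee_pos: [0.4416, 0.0797, 0.0655]
orientation: [[0.001, 0.816, 0.578], [-0.0, 0.578, -0.816], [-1.0, 0.0, 0.001]]
wrist_force: [-1.2, -0.5, 3.7]
width: 0.651
t: 23.7
ee_pos: [0.4416, 0.0797, 0.0655]
orientation: [[0.001, 0.816, 0.578], [-0.0, 0.578, -0.816], [-1.0, 0.0, 0.001]]
wrist_force: [-1.6, -1.4, 5.9]
width: 0.65
```

```bash
python3 -m creep '[[[-0.015,0,0,0,0,0,0.05],[-0.035,0,0,0,0,0,0.05],[-0.04,0,0,0,0,0,0.05],[-0.04,0,0,0,0,0,0.05],[0,0,0,0,0,0,0.05]]]'
python3 -c "
from h import *
go(.529,-.3845,.195)"
```

```text
t: 24.32
ee_pos: [0.4435, 0.0801, 0.1969]
orientation: [[0.006, 0.816, 0.577], [0.0, 0.577, -0.817], [-1.0, 0.006, 0.003]]
wrist_force: [0.3, -0.3, -3.5]
width: 0.65
t 24.32 tcp [0.4435 0.0801 0.1969] yaw 35.3 tilt 0.37 w 0.65 F [ 0.3 -0.3 -3.5] q6 -0.59
 turn about tool x first: -0.0 deg; then shift mm [   1.9 -198.4  428.7] rows>= 8.0
```

```bash
python3 -m creep '[[[0,-0.0119,0.0257,0,0,0,0.05],[0,-0.0218,0.0472,0,0,0,0.05],[0,-0.0238,0.0514,0,0,0,0.05],[0,-0.0238,0.0514,0,0,0,0.05],[0,-0.0238,0.0514,0,0,0,0.05],[0,-0.0238,0.0514,0,0,0,0.05],[0,-0.0238,0.0514,0,0,0,0.05],[0,-0.0218,0.0472,0,0,0,0.05]]]'
python3 -m creep '[[[0,-0.0139,0.03,0,0,0,0.05],[0,-0.0099,0.0214,0,0,0,0.05],[0,0,0,0,0,0,0.05],[0,0,0,0,0,0,0.05]]]'
python3 - <<'E'
from h import *
go(.529,-.3845,.072)
i=optics.camera_info('wrist'); im=optics.snapshot('wrist'); cv2.imwrite('pics/w11.png',im[:,:,::-1])
R=r.state()['orientation'];c=np.array([.529,-.3845,.01])
print(proj(i,[c+.045*R[:,1],c-.045*R[:,1],c-.045*R[:,2]]).round(0).tolist())
E
```

```text
t: 25.32
ee_pos: [0.5159, -0.33, 0.1915]
orientation: [[-0.003, 0.817, 0.577], [0.003, 0.577, -0.817], [-1.0, -0.001, -0.004]]
wrist_force: [-0.1, 0.3, -3.7]
width: 0.653
t: 25.82
ee_pos: [0.5262, -0.3829, 0.1928]
orientation: [[-0.003, 0.817, 0.577], [0.004, 0.577, -0.816], [-1.0, -0.0, -0.004]]
wrist_force: [-0.6, 0.1, -4.1]
width: 0.65
t 25.82 tcp [ 0.5262 -0.3829  0.1928] yaw 35.3 tilt 0.25 w 0.65 F [-0.6  0.1 -4.1] q6 -1.35
 turn about tool x first: -0.0 deg; then shift mm [120.8   1.4   2.9] rows>= 2.0
[[368.0, 190.0], [280.0, 190.0], [324.0, 145.0]]
```

View pics/w11.png

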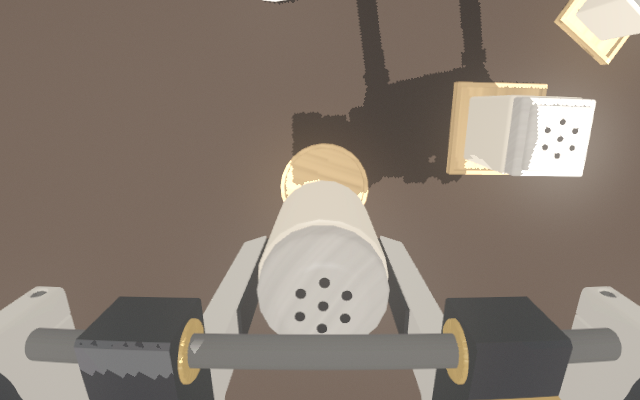

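Tray edges are at x 281–368 with the top at y 144, against 280–368 and 145 predicted. I'll lower.

```bash
python3 -m creep '[[[0.035,0.001,0.002,0,0,0,0.05],[0.04,0,0,0,0,0,0.05],[0.028,0,0,0,0,0,0.05],[0.011,0,0,0,0,0,0.05],[0.003,0,0,0,0,0,0.05],[0,0,0,0,0,0,0.05]]]'
python3 -c "
from h import *
go(.529,-.3845,.0695)"
```

```text
t: 26.62
ee_pos: [0.5297, -0.3858, 0.0789]
orientation: [[0.002, 0.816, 0.578], [-0.001, 0.578, -0.816], [-1.0, 0.001, 0.002]]
wrist_force: [0.5, -0.2, -3.5]
width: 0.65
t 26.62 tcp [ 0.5297 -0.3858  0.0789] yaw 35.3 tilt 0.12 w 0.65 F [ 0.5 -0.2 -3.5] q6 -1.35
 turn about tool x first: -0.0 deg; then shift mm [ 9.4  0.2 -1.5] rows>= 1.0
```

```bash
python3 -m creep '[[[0.003,0,-0.001,0,0,0,0.05],[0.0025,0,0,0,0,0,0.05],[0.001,0,0,0,0,0,0.05],[0,0,0,0,0,0,0.05]]]'; python3 -m creep '[[[0.001,0,0,0,0,0,0.05],[0.0005,0,0,0,0,0,0.05],[0,0,0,0,0,0,0.05]]]'
```

```text
t: 27.12
ee_pos: [0.5284, -0.3848, 0.0712]
orientation: [[0.0, 0.817, 0.577], [0.0, 0.577, -0.817], [-1.0, 0.0, -0.0]]
wrist_force: [-0.6, -0.3, -2.4]
width: 0.652
t: 27.5
ee_pos: [0.5284, -0.3847, 0.0697]
orientation: [[-0.0, 0.817, 0.577], [0.0, 0.577, -0.817], [-1.0, 0.0, -0.0]]
wrist_force: [-0.3, 0.2, -2.8]
width: 0.649
```

```bash
python3 -m creep '[[[0.001,0,0,0,0,0,0.05],[0,0,0,0,0,0,0.05],[0,0,0,0,0,0,0.05]]]'
```

```text
t: 27.88
ee_pos: [0.5285, -0.3848, 0.0695]
orientation: [[0.0, 0.817, 0.577], [-0.0, 0.577, -0.817], [-1.0, 0.0, 0.001]]
wrist_force: [-2.0, 1.3, 4.3]
width: 0.651
```

Contact. I'll release, go up and check everything.

```bash
python3 -m creep '[[[0,0,0,0,0,0,0.07],[0,0,0,0,0,0,0.08],[0,0,0,0,0,0,0.094],[0,0,0,0,0,0,0.094],[-0.02,0,0,0,0,0,0.094],[-0.05,0,0,0,0,0,0.094],[-0.05,0,0,0,0,0,0.094],[0,0,0,0,0,0,0.094]]]'
python3 -m creep '[[[0,0,-0.04,0,0,0,0.094],[0,0,-0.055,0,0,0,0.094],[0,0,-0.055,0,0,0,0.094],[0,0,-0.05,0,0,0,0.094],[0,0,0,0,0,0,0.094]]]'
python3 - <<'E'
from h import *
for c in ('top','scene','wrist'):
    im=optics.snapshot(c); cv2.imwrite(f'pics/{c}F.png',im[:,:,::-1])
    if c=='top': cv2.imwrite('pics/topFz.png',cv2.resize(im[110:270,165:485,::-1],(800,400),interpolation=cv2.INTER_CUBIC))
    if c=='scene': cv2.imwrite('pics/scFz.png',cv2.resize(im[120:280,150:470,::-1],(800,400),interpolation=cv2.INTER_CUBIC))
for n in "round_large round_small square_large square_small cup dish".split():
    for c in ("top","scene"):
        print(n,c,[(np.round(d['at'],3),round(d['p'],2)) for d in optics.recognise(c,n)][:1])
go(.4,0,.2)
E
```

```text
t: 28.88
ee_pos: [0.5306, -0.3867, 0.1938]
orientation: [[0.007, 0.817, 0.577], [-0.007, 0.577, -0.817], [-1.0, 0.002, 0.01]]
wrist_force: [0.2, -1.2, 0.3]
width: 0.996
t: 29.5
ee_pos: [0.4098, -0.218, 0.1877]
orientation: [[-0.003, 0.816, 0.579], [0.003, 0.579, -0.816], [-1.0, -0.001, -0.004]]
wrist_force: [0.4, -0.1, -0.2]
width: 0.999
round_large top [(array([ 0.528, -0.375,  0.1  ]), 0.98)]
round_large scene [(array([ 0.554, -0.384,  0.067]), 0.95)]
round_small top [(array([0.528, 0.374, 0.08 ]), 0.68)]
round_small scene [(array([0.549, 0.363, 0.051]), 0.8)]
square_large top []
square_large scene [(array([ 0.658, -0.234,  0.066]), 0.7)]
square_small top [(array([ 0.638, -0.08 ,  0.082]), 0.84)]
square_small scene [(array([ 0.663, -0.09 ,  0.059]), 0.85)]
cup top [(array([ 0.444, -0.099,  0.099]), 0.73)]
cup scene [(array([ 0.471, -0.101,  0.078]), 0.64)]
dish top [(array([ 0.361, -0.237,  0.015]), 0.73)]
dish scene [(array([ 0.372, -0.232,  0.019]), 0.87)]
t 30.25 tcp [ 0.413  -0.2215  0.1887] yaw 35.3 tilt 0.01 w 1.005 F [-0.1 -0.8 -0.1] q6 -1.26
 turn about tool x first: -0.0 deg; then shift mm [ -11.3  117.2 -188.4] rows>= 4.0
```

View pics/topFz.png

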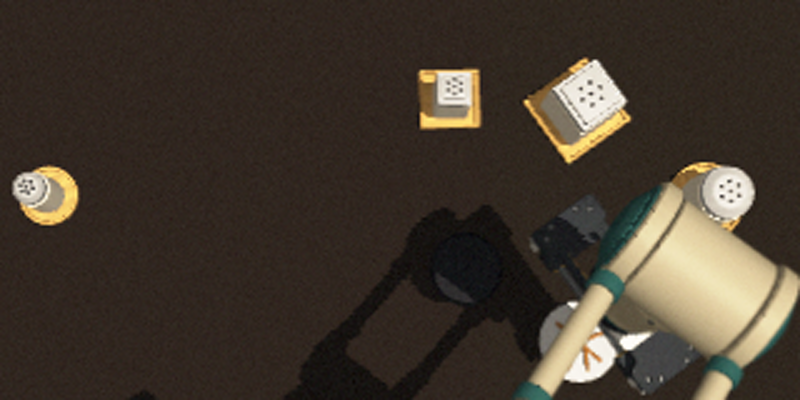

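View pics/scFz.png

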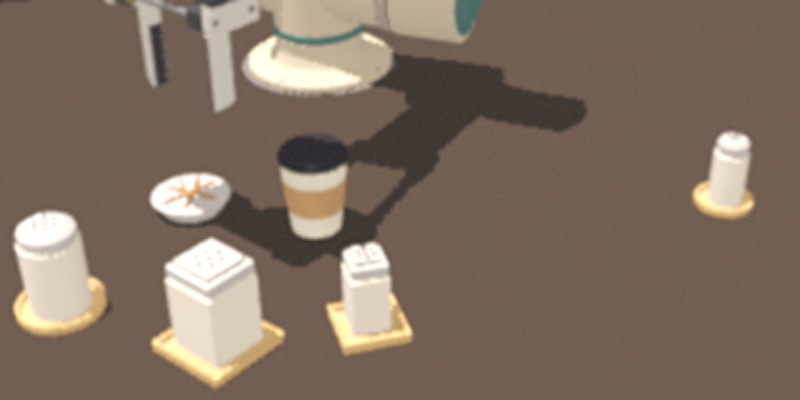

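```bash
python3 - <<'E'
from h import *
t=optics.camera_info('top'); s=optics.camera_info('scene')
for n,p,q,g in (('sqS',(455,86),(366,254),(.6475,-.087)),('sqL',(592,94),(208,260),(.635,-.2355)),('rL',(730,190),(49,221),(.529,-.3845)),('rS',(28,186),(733,136),(.534,.378))):
    P,e=tri(t,(p[0]/2.5+164.7,p[1]/2.5+109.7),s,(q[0]/2.5+149.7,q[1]/2.5+119.7)); print(n,P.round(4),round(e,4),'off tray mm',((P[:2]-g)*1000).round(1))
st=r.state();print(st['t'],abs(st['dq']).max())
E
```

```text
sqS [ 0.6459 -0.0875  0.0868] 0.0003 off tray mm [-1.6 -0.5]
sqL [ 0.6345 -0.2362  0.101 ] 0.0009 off tray mm [-0.5 -0.7]
rL [ 0.5289 -0.3812  0.106 ] 0.0031 off tray mm [-0.1  3.3]
rS [0.5341 0.3767 0.0889] 0.0017 off tray mm [ 0.1 -1.3]
30.25 0.0022601536466889593
```

All four are within about 3 mm of their tray centres and at the expected heights (cap tops at about 0.089 and 0.104 m). The cup and dish have not moved, so I'm handing in.

```bash
python3 -c "
from bench import r
print(r.job_done())"
```

```text
the job is handed in; nothing more can be done
None
```

All four shakers now stand upright on the floors of their own trays, and I handed the job in at about 30 s of the 112 s allowed. I lowered each one until contact registered at the wrist, released it and backed the gripper clear. `job_done` reports no verdict, so I don't know the official result.

- **Centring:** Two-view triangulation of the cap holes put each shaker within about 3 mm of its tray centre, against the 13 mm limit. The worst was round_large, 3.3 mm off, with the two views 3 mm apart. Cap-top heights match shakers resting on the 4 mm floors to within 2 mm.
- **Squareness:** In the wrist view, square_small looked about 3° off its tray and square_large looked square. The limit is about 15°.
- **Cup and dish:** The scene view puts both within about 2 mm of their starting readings. The top view agrees for the cup but shows the dish shifted about 9 mm. The arm partly hid the dish in that view and never came near it, so I put the shift down to that.
- **Failed check:** The network did not find square_large in the last top picture, but it shows clearly there and was found in the scene view.

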